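Ready the craftsman's inspection case: raise the lid, set the dimmer

ROBOT

A 6-joint arm with a two-finger parallel gripper is mounted at the origin on the work surface. World frame = base frame: x ahead of the robot, y to its left, z up, the work surface at z = 0. Lengths are in m, angles in rad, forces in N, time in s.
With the tool pointing down it reaches from about 0.4 to 0.925 m from the base axis. Payload 3.4 kg.
Tool frame: the origin (TCP) lies on the centre line of the jaws, within the pads' length; the fingertips stand 8 mm ahead of it and the grasp point (between the pads) lies 11 mm behind it (finger_overhang is the distance from the TCP to the fingertips, in m); z points along the fingers, y is the line along which they close (so a half turn about z gives the same grasp; the last joint's range is limited). The gripper opens to 85 mm and grips with 20 to 120 N. Pads are 22 mm wide; open, the fingers measure 114 mm over their backs; the gripper's body (76 mm by 85 mm) begins 54 mm behind the grasp point. The pads swing forward as they close: fully open they stand 13 mm farther back than shut.
Start: joints at [-1.302, 0.307, 1.506, -0, 1.328, -0.073], TCP at [0.193, -0.542, 0.239] pointing down, gripper open.
Joint ranges: [-3.12, 3.12], [-1.05, 2.28], [0.14, 2.33], [-1.42, 4.57], [0.1, 2.73], [-2.68, 2.68]. Speed limits (rad/s): [2.57, 2.57, 3.14, 3.14, 3.14, 3.14].

INTERFACE

Orientations are given as a rotation vector (axis times angle).
In Python, from workcell import * gives the robot as it stands. The module is installed in compiled form; this text tells all that it offers. Calls block until the motion is done:
- move_pose(position, orientation): joint-space move of the TCP to a pose.
- move_l(position, rotation=None, speed=0.15, until_force=None): straight line of the TCP; rotation=None keeps the orientation; speed is the mean speed in m/s. With until_force (N) it stops when the force on the tool has changed by that much, and returns True; else False.
- movej(angles): joint-space move.
- let_go() and clamp(grasp_force=None): open the fingers fully, or close them until they stop; grasp_force is the grip in N (None keeps the last).
- wait(seconds).
- inverse_kinematics(position, orientation): joint angles nearest the present ones, or None.
- get_state(): the state.
- get_image(name): name is "scene" or "top" or "wrist"; returns the picture (420x560x3 uint8, red, green, blue); there is no depth.
- camera_params(name): a dict with "fx", "fy", "cx", "cy" (pixels), "extrinsics" (4x4, takes a point from camera to world coordinates). Camera axes: x right, y up, looking along -z (the intrinsics and any distortion apply to the point x, -y, -z); pixel columns grow to the right and rows downward; lengths in m; the calibration is good to about 2 mm. A picture is of the moment at which its call begins: read the wrist's pose just before it. camera_params takes no time and is no camera call; for the wrist camera it gives the pose at the moment of the call.
A pose or a line that the arm cannot do raises Unreachable and nothing moves.
- job_done(): hands the job in; it is judged then, once.
Trained networks look in the newest picture that a camera, given by its name, has taken for a name from the list of things; names that differ only in an ending like _2 or _b are one class to them, and where a whole thing is asked for, a point or a joint stands for the part that bears it (a point fixed in the world has none). Each returns a list of dicts, best first, with "confidence" (0 to 1); they miss things now and then, are a little off and sometimes report something else, mostly with a low value. They report only what shows in the picture. A call takes as long as a camera call.
- regions_of(camera, name): "mask" (420x560 bool, what is visible of it) and "bbox" ([centre column, centre row, width, height] in pixels, round what is visible of it).
The state is a dict: "time_s": time; "joint_pos": joint angles; "joint_velocities": joint speeds; "effort": joint torques, N m; "tcp_pos": TCP position; "orientation": TCP orientation; "contact_force": force on the tool from outside, world axes, zero at the start; "moment": the same for the moment, N m; "width": finger opening in m; "grasp_force": force on a finger pad.
Only numpy, scipy, OpenCV 4.12 (cv2) and the standard library are available. Lean on these libraries where they do the work, as an engineer would, in place of code of your own. Each camera call takes 0.05 s, during which the arm holds its last target. There are 200 camera calls.

TASK

Get the wooden inspection case ready for work: lift its lid gently by the overhanging front lip and bring it all the way over until it rests open on its stop, without flinging it or letting it drop. Then slide the dimmer inside the case along its track until the line on its grip is level with the steel pointer beside the track, and let go. Leave the inlay piece on the light plate, and everything else on the bench, where it is.

Things in the scene. Friction and masses are not known exactly. Their poses are not given: they have to be found in the camera images.
- case: dark wooden case, fixed, 200 deep (x) x 280 wide (y) x 95 high; origin under its centre on the bench; x points from the lip side (to the robot's right) to the hinge side, z up. Walls 8 thick, inner deck 50 above the bench. On it a pale light plate 104 x 224, its top at 54; on the lip side a track 30 x 150, top at 60, along y, 50 from the centre. Steel stop tabs behind it reach 165
- lid (a joint): lid angle in rad: 0 closed, grows as the front lifts, 1.80 (about 13 degrees past upright) resting on the stop tabs. It falls shut by its own weight below about 1.5 and falls open beyond. Lid is a flat board, 228 deep (hinge to lip edge) x 280 wide x 10 thick, about 0.4 kg; it has no handle
- lid_hinge (a point): middle of the hinge axis (parallel to the case's y), at the underside of the lid, 95 above the bench and 100 from the case's centre
- lid_lip (a point): middle of the lid's front edge, on its underside (228 from the hinge). Closed, it is 95 above the bench; the lid overhangs the case's front wall by 28, so a tilted finger can go under it from that side
- dimmer (a joint): dimmer position along its track in m, 0 to 0.10; grows towards the case's +y; stays where it is left (about 1.5 N friction)
- dimmer_top (a point): middle of the top of the dimmer's black grip, 28 (x) x 16 (y) x 28 high, its top 88 above the bench, its foot on the track; a pale line runs across the top through this point along x
- pointer: small fixed dark steel wedge on the deck beside the track on the lip side, 22 long, 10 high, its tip towards the track; origin at the tip on the deck; axes parallel to the case's. The dimmer is set when dimmer_top has the same place along y
- inlay: inlaid wooden piece lying on the light plate, 60 x 100 x 8, origin under its centre; to be left alone
- whetstone: grey stone block 65 x 160 x 30 behind the hinge, origin under its centre; to be left alone
- jar: amber glass jar, 60 across, 75 high, behind the hinge, origin under its centre; to be left alone
- brush: flat brush 170 long, 42 wide, 20 high, lying along its x beside the far end wall of the case, origin under its middle; to be left alone
- mallet: wooden mallet 220 long, 26 high, head 80 wide, lying along its x beside the far end of the lip, origin under its middle; to be left alone
- cup: blue ceramic cup, 76 across, 85 high, at the left of the bench, origin under its centre; to be left alone

How it is judged:
On the way, in this order (a step that is already met when the one before it is completed fails the run):
1. the lid rests open on its stop (value of joint lid above 1.72 rad), for 0.3 s.
2. the dimmer's line is level with the pointer (y of dimmer_top in the frame of pointer between -0.005 and 0.005 m), for 0.2 s.
At the end, for the whole second after the job is handed in: the lid rests open on its stop (angle over 1.72 rad, still) and the dimmer's line stands within 5 mm of the pointer along the track, let go (all of step 2 and value of joint lid above 1.72 rad and velocity of joint lid below 0.1 rad/s); the robot touches nothing.
It fails at once if the lid is flung, dropped or slammed (turns faster than 2.5 rad/s) (velocity of joint lid above 2.5 rad/s or velocity of joint lid below -2.5 rad/s).
It fails at once if the inlay piece is shifted by more than 20 mm (distance of inlay from where it was at the start of the episode above 0.02 m).
It fails at once if another loose thing on the bench is shifted by more than 30 mm (distance of any of whetstone, jar, brush, mallet, cup from where it was at the start of the episode above 0.03 m).
It also fails if it takes over 61 s, if anything falls off the work surface, if the arm or the gripper's body presses on something with over 40 N, if the wrist force passes 120 N, or if a joint passes its speed limit or range.

## Working session

There is one attempt and no reset: what is moved stays moved. The work goes in short steps, each a Python script; the robot and the scene stay as the last script left them, time stands still between calls to the robot, and variables do not carry over. Pictures are saved under pics/ and viewed, at most 10 in all, crops included, and the job is handed in when it is done.

```bash
mkdir -p pics; python3 - <<'E'
from workcell import *
import cv2, numpy as np
np.set_printoptions(precision=4,suppress=True)
ims=[get_image(n) for n in("scene","top")]
for n,i in zip(("scene","top"),ims): cv2.imwrite(f"pics/{n}0.png",i[:,:,::-1])
for n in("scene","top"):
    c=camera_params(n);print(n,{k:v for k,v in c.items()})
    for t in("case","lid","mallet","brush","whetstone","jar","cup"):
        for r in regions_of(n,t)[:2]: print(t,round(r["confidence"],2),r["bbox"])
s=get_state();print(s)
E
```

```text
scene {'fx': 452.22593929069086, 'fy': 452.22593929069086, 'cx': 273.4443936448942, 'cy': 209.87069538536593, 'extrinsics': array([[ 0.3669, -0.5655,  0.7387,  1.4806],
       [ 0.9301,  0.2094, -0.3017, -0.2763],
       [ 0.0159,  0.7977,  0.6028,  0.7891],
       [ 0.    ,  0.    ,  0.    ,  1.    ]])}
case 0.71 [239.4, 220.7, 118.1, 119.0]
lid 0.61 [236.7, 209.8, 110.3, 80.6]
mallet 0.87 [155.2, 284.7, 102.4, 45.0]
brush 0.57 [271.8, 278.6, 69.6, 27.1]
brush 0.24 [238.3, 220.8, 118.8, 116.7]
whetstone 0.76 [316.1, 204.9, 44.0, 41.0]
jar 0.94 [332.6, 233.4, 20.6, 36.6]
cup 0.78 [382.1, 163.3, 25.8, 35.0]
top {'fx': 476.71726719002436, 'fy': 476.71726719002436, 'cx': 277.87785286955864, 'cy': 202.23788109696983, 'extrinsics': array([[ 0.0003,  0.9879, -0.1551,  0.4104],
       [-0.9999, -0.0016, -0.012 ,  0.0942],
       [-0.0122,  0.1551,  0.9878,  1.2945],
       [ 0.    ,  0.    ,  0.    ,  1.    ]])}
case 0.68 [326.1, 210.0, 108.7, 122.4]
lid 0.6 [330.7, 207.2, 101.4, 112.9]
mallet 0.6 [409.5, 162.6, 85.0, 24.2]
brush 0.61 [316.1, 144.4, 64.1, 13.2]
whetstone 0.7 [230.3, 228.8, 25.6, 61.4]
jar 0.97 [242.8, 169.5, 23.4, 31.6]
cup 0.97 [125.3, 254.1, 36.8, 30.6]
{'time_s': 0.8, 'joint_pos': array([-1.3025,  0.3067,  1.5064, -0.    ,  1.3284, -0.0735]), 'joint_velocities': array([ 0.0023,  0.0014,  0.0001, -0.0006, -0.0015,  0.0002]), 'effort': array([  0.0001, -45.7394, -25.2324,  -0.    ,   0.0008,   0.    ]), 'tcp_pos': array([ 0.1927, -0.5418,  0.2394]), 'orientation': array([3.0957, 0.5342, 0.    ]), 'contact_force': array([-0.8795, -0.0444,  0.0509]), 'moment': array([-0.0104,  0.0183, -0.0428]), 'grasp_force': 0.0, 'width': 0.08545439772214576}
```

```bash
python3 - <<'E'
import cv2
a=cv2.imread("pics/scene0.png")[120:330,90:420]; b=cv2.imread("pics/top0.png")[110:290,200:470]
a=cv2.resize(a,(790,503),interpolation=cv2.INTER_CUBIC);cv2.imwrite("pics/a.png",a)
b=cv2.resize(b,None,fx=2.9,fy=2.9,interpolation=cv2.INTER_CUBIC);cv2.imwrite("pics/b.png",b);
E
```

```text
(no output)
```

View pics/a.png

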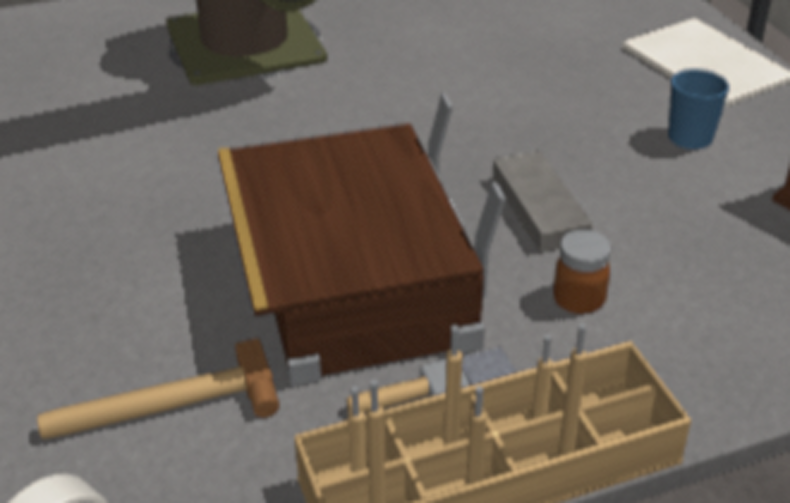

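View pics/b.png

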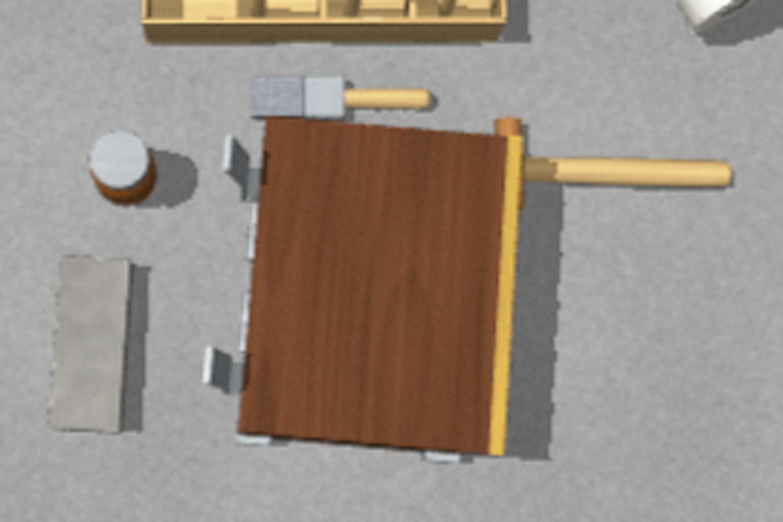

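The scene view shows the case closed, with the ochre lip facing the robot's right and the mallet head beneath the lip's far end. In the top crop the lid corners are at (267,117), (522,137), (503,455) and (238,433).

```bash
cat > h.py <<'E'
from workcell import *
import cv2, numpy as np, json
from scipy.spatial.transform import Rotation as R
np.set_printoptions(precision=4,suppress=True)
def ray(c,px,z):
    px=np.atleast_2d(px).astype(float); E=c["extrinsics"]
    d=np.c_[(px[:,0]-c["cx"])/c["fx"],-(px[:,1]-c["cy"])/c["fy"],-np.ones(len(px))]@E[:3,:3].T
    return E[:3,3]+d*((z-E[2,3])/d[:,2])[:,None]
def proj(c,P):
    E=c["extrinsics"]; q=(np.atleast_2d(P)-E[:3,3])@E[:3,:3]
    return np.c_[c["cx"]+c["fx"]*q[:,0]/-q[:,2],c["cy"]-c["fy"]*q[:,1]/-q[:,2]]
E
cat > fit.py <<'E'
from h import *
from scipy.optimize import least_squares
ct,cs=camera_params("top"),camera_params("scene")
top=np.array([[267,117],[522,137],[503,455],[238,433]])/2.9+[200,110]
k=330/790
sc=np.array([[480,268],[268,307],[220,150],[412,126]])*k+[90,120]   # hinge far, lip far, lip near, hinge near (top face)
print(ray(ct,top,.105)); print(ray(cs,sc,.105))
L=np.array([[.1,-.14,.105],[-.128,-.14,.105],[-.128,.14,.105],[.1,.14,.105]])
def W(p,P): 
    c,s=np.cos(p[2]),np.sin(p[2]); return np.asarray(P)@np.array([[c,s,0],[-s,c,0],[0,0,1]])+[p[0],p[1],0]
for cams in ([(ct,top)],[(cs,sc)],[(ct,top),(cs,sc)]):
    f=least_squares(lambda p:np.concatenate([(proj(c,W(p,L))-u).ravel() for c,u in cams]),[.5,0,1.57])
    print(f.x,f.fun.round(1))
json.dump(list(f.x),open("case.json","w"))
E
python3 fit.py
```

```text
[[ 0.7321  0.0723  0.105 ]
 [ 0.7132 -0.1524  0.105 ]
 [ 0.4353 -0.1271  0.105 ]
 [ 0.454   0.0983  0.105 ]]
[[ 0.7367  0.0721  0.105 ]
 [ 0.7196 -0.1372  0.105 ]
 [ 0.4423 -0.1219  0.105 ]
 [ 0.4695  0.0999  0.105 ]]
[ 0.5849 -0.0133  1.4824] [-0.7 -0.4  0.3  0.1  0.5  0.5 -0.2 -0.1]
[ 0.5906 -0.0066  1.4912] [ 4.1 -0.6 -3.5  1.  -0.5 -0.2  0.1 -2.1]
[ 0.587  -0.0097  1.4875] [-2.4 -1.  -1.4 -1.  -0.7 -0.6 -1.4 -0.7  2.1 -1.1 -5.5  0.2 -1.8 -0.8
 -1.1 -2.6]
```

```bash
cat >> h.py <<'E'
PC=[0.5849,-0.0133,1.4824]          # case x, y, yaw (top-camera fit)
ex=np.array([np.cos(PC[2]),np.sin(PC[2]),0]); ey=np.array([-ex[1],ex[0],0]); ez=np.array([0,0,1.])
def cw(x,y,z): return np.array([PC[0],PC[1],0])+x*ex+y*ey+z*ez
def to_case(P): v=np.asarray(P)-[PC[0],PC[1],0]; return np.array([v@ex,v@ey,v[2]])
u=lambda t:np.array([-np.cos(t),np.sin(t)]); nb=lambda t:np.array([-np.sin(t),-np.cos(t)])
HN=np.array([.1,.095]); YC=0.0
def rv(phi,sg):                      # tool along -u(phi), fingers closing along nb(phi)
    d,b=-u(phi),sg*nb(phi); z=d[0]*ex+d[1]*ez; y=b[0]*ex+b[1]*ez
    return R.from_matrix(np.c_[np.cross(y,z),y,z]).as_rotvec()
def under(t,phi,s,gap):              # lip corner at lid angle t, s before TCP along tool, gap below lower pad
    p=HN+.228*u(t)-s*u(phi)-nb(phi)*(.0425-gap); return cw(p[0],YC,p[1])
def gripped(t,ins=.025):
    p=HN+(.228-ins)*u(t)-nb(t)*.005; return cw(p[0],YC,p[1])
E
python3 - <<'E'
from h import *
c=camera_params("scene"); i=cv2.imread("pics/scene0.png")
L=[cw(.1,-.14,.105),cw(-.128,-.14,.105),cw(-.128,.14,.105),cw(.1,.14,.105)]
i=cv2.resize(i[120:330,90:420],(990,630),interpolation=cv2.INTER_CUBIC)
cv2.polylines(i,[((proj(c,L)-[90,120])*3).astype(np.int32)],True,(0,255,0),1); cv2.imwrite("pics/c.png",i[50:400,200:650])
for phi0 in(.6,.785,.9):
  for sg in(1,-1):
    P=[(under(0,phi0,-.09,.01),phi0),(under(0,phi0,.012,.008),phi0),(gripped(phi0),phi0)]+[(gripped(t),t) for t in np.linspace(phi0,1.8,5)]+[(gripped(1.8,-.08),1.8)]
    print(phi0,sg)
    for p,f in P:
        print(p,inverse_kinematics(p,rv(f,sg)))
E
```

```text
0.6 1
[ 0.5687 -0.1965  0.1726] [-0.7975  0.7181  1.3714  0.6914  1.7588  0.7355]
[ 0.5762 -0.1115  0.1167] [-0.7025  0.7351  1.528   0.7403  1.5765  0.6804]
[ 0.5792 -0.0778  0.2137] [-0.661   0.6002  1.5073  0.7711  1.6665  0.812 ]
[ 0.5792 -0.0778  0.2137] [-0.661   0.6002  1.5073  0.7711  1.6665  0.812 ]
[ 0.5829 -0.0355  0.2571] [-0.5013  0.4177  1.492   0.606   1.5456  1.0435]
[0.5876 0.0177 0.286 ] [-0.2663  0.3081  1.4471  0.3669  1.4628  1.3388]
[0.5929 0.077  0.2978] [0.0155 0.2949 1.3769 0.0708 1.4627 1.6673]
[0.5982 0.1371 0.2916] [ 0.2819  0.3773  1.2879 -0.2134  1.5609  1.9523]
[0.6003 0.1609 0.3938] [ 0.316   0.3561  1.0762 -0.2159  1.7957  1.936 ]
0.6 -1
[ 0.5687 -0.1965  0.1726] [-0.7975  0.7181  1.3714  0.6914  1.7588 -2.4061]
[ 0.5762 -0.1115  0.1167] [-0.7025  0.7351  1.528   0.7403  1.5765 -2.4612]
[ 0.5792 -0.0778  0.2137] [-0.661   0.6002  1.5073  0.7711  1.6665 -2.3296]
[ 0.5792 -0.0778  0.2137] [-0.661   0.6002  1.5073  0.7711  1.6665 -2.3296]
[ 0.5829 -0.0355  0.2571] [-0.5013  0.4177  1.492   0.606   1.5456 -2.0981]
[0.5876 0.0177 0.286 ] [-0.2663  0.3081  
[... 2256 characters left out ...]
-0.2159  1.7957  1.936 ]
0.9 -1
[ 0.5709 -0.1712  0.1857] [-0.6855  0.5577  1.436   0.5399  1.5681 -2.2872]
[ 0.5766 -0.1065  0.107 ] [-0.602   0.61    1.5793  0.5862  1.364  -2.3305]
[ 0.5829 -0.0355  0.2571] [-0.5013  0.4177  1.492   0.606   1.5456 -2.0981]
[ 0.5829 -0.0355  0.2571] [-0.5013  0.4177  1.492   0.606   1.5456 -2.0981]
[0.5864 0.0036 0.2803] [-0.3314  0.3271  1.4609  0.4338  1.4775 -1.882 ]
[0.5902 0.0469 0.2942] [-0.1277  0.2888  1.4148  0.2223  1.4499 -1.6384]
[0.5942 0.0921 0.298 ] [ 0.0861  0.3072  1.3562 -0.0042  1.4789 -1.3959]
[0.5982 0.1371 0.2916] [ 0.2819  0.3773  1.2879 -0.2134  1.5609 -1.1893]
[0.6003 0.1609 0.3938] [ 0.316   0.3561  1.0762 -0.2159  1.7957 -1.2056]
```

View pics/c.png

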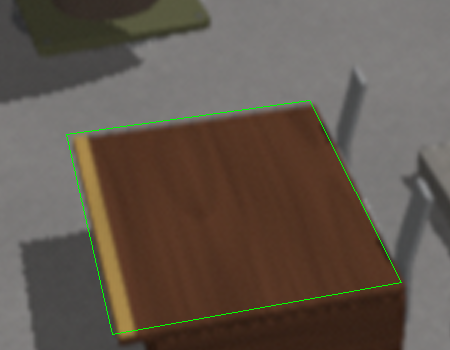

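The overlay shows the hinge edge matching. The lip edge is about 2 px (≈5 mm) off in the scene view, which the open-jaw cage tolerates. Next I approach and start lifting.

```bash
python3 - <<'E'
from h import *
f=.785; o=rv(f,1)
move_pose(under(0,f,-.09,.01),o)
s=get_state(); print(s["time_s"],s["tcp_pos"]); 
move_l(under(0,f,.014,.008),o,speed=.08); f0=get_state()["contact_force"]; print("in",f0)
img=get_image("scene"); cv2.imwrite("pics/d0.png",img[:,:,::-1])
for t in (.05,.12,.2):
    move_l(under(t,f,.015,.0),o,speed=.05); print(t,get_state()["contact_force"]-f0)
img2=get_image("scene"); print(get_state()["time_s"])
k=lambda i:cv2.resize(i[120:290,120:290,::-1],(400,400),interpolation=cv2.INTER_CUBIC)
cv2.imwrite("pics/d.png",np.hstack([k(img),k(img2)]))
E
```

```text
2.6833 [ 0.5698 -0.1822  0.1819]
in [-0.4582 -0.8353  0.7646]
0.05 [-0.6858 -4.17   -3.5188]
0.12 [-0.7627 -4.3168 -1.6983]
0.2 [ 0.2386 -3.2958 -0.828 ]
5.7167
```

View pics/d.png

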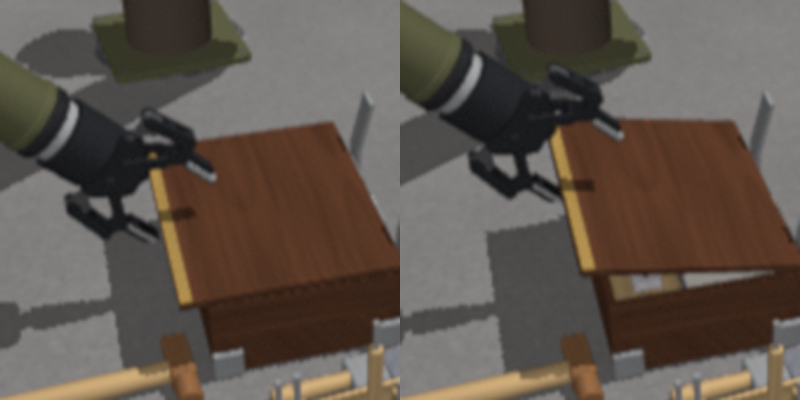

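The right half shows the lid resting on the lower finger and rising; the upper finger is above it. I'll carry on along the arc and clamp.

```bash
python3 - <<'E'
from h import *
f=.785; o=rv(f,1)
for t,s in((.3,.017),(.4,.019),(.5,.022)): move_l(under(t,f,s,0),o,speed=.06)
move_l(gripped(f),o,speed=.06); print(get_state()["contact_force"],get_state()["time_s"])
img=get_image("scene")
clamp(20); s=get_state(); print("w",s["width"],s["grasp_force"],s["contact_force"],s["time_s"])
img2=get_image("scene")
k=lambda i:cv2.resize(i[80:290,120:330,::-1],(400,400),interpolation=cv2.INTER_CUBIC)
cv2.imwrite("pics/e.png",np.hstack([k(img),k(img2)]))
E
```

```text
[-0.1784 -1.2183 -1.4431] 7.875
w 0.009643717931506781 21.710133254528046 [-0.8039 -0.7986  1.2828] 8.6
```

View pics/e.png

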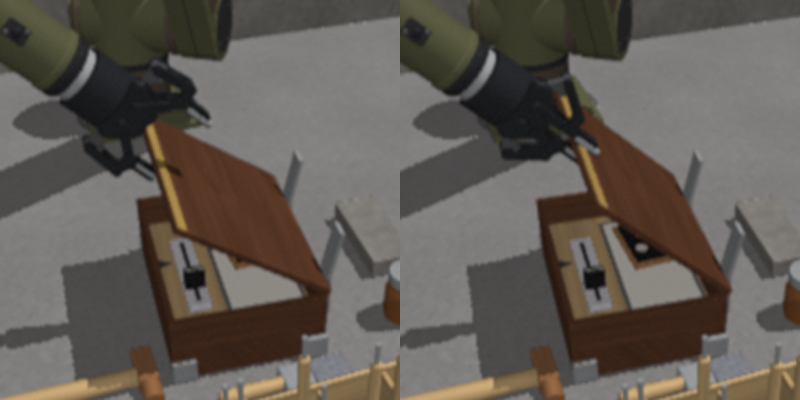

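Left: lid propped on the finger. Right: lid gripped flat by the lip; the dimmer and pointer show inside. Now the arc to the stop.

```bash
python3 - <<'E'
from h import *
for t in np.linspace(.785,1.79,7)[1:]:
    move_l(gripped(t),rv(t,1),speed=.08); s=get_state(); F=s["contact_force"]; print(round(t,2),F,round(s["width"],4),s["time_s"])
    if np.linalg.norm(F)>30: break
cv2.imwrite("pics/f0.png",get_image("scene")[:,:,::-1])
E
```

```text
0.95 [-0.2151 -2.375   5.0786] 0.0097 9.225
1.12 [-2.3907 -1.7398  9.272 ] 0.0097 9.8
1.29 [-3.0778 -1.1949 11.8956] 0.0094 10.375
1.46 [-3.7035  0.9784 14.5512] 0.0099 10.95
1.62 [-3.6243  3.5031 14.4734] 0.0093 11.525
1.79 [-3.025   6.0925 16.1042] 0.0096 12.1
```

```bash
python3 - <<'E'
from h import *
let_go(); wait(.3)
move_l(gripped(1.79,-.09),rv(1.79,1),speed=.2)
# hover to the lip side of the case, tool down, wrist camera over the track
p=cw(-.10,.06,.30); o=rv(np.pi/2,1)
move_pose(p,o)
s=get_state(); print(s["tcp_pos"],s["time_s"])
C={}
for n in("scene","top","wrist"):
    c=camera_params(n); i=get_image(n); cv2.imwrite(f"pics/g_{n}.png",i[:,:,::-1])
    for t in("dimmer","pointer","inlay","lid"):
        for r in regions_of(n,t)[:2]:
            b=r["bbox"]; z={"dimmer":.088,"pointer":.055,"inlay":.06}.get(t)
            print(n,t,round(r["confidence"],2),np.round(b,1),to_case(ray(c,b[:2],z)[0]) if z else "")
    if n=="wrist": np.savez("w.npz",E=c["extrinsics"],k=[c[k] for k in("fx","fy","cx","cy")])
a=cv2.imread("pics/g_wrist.png"); b=cv2.imread("pics/g_scene.png")
cv2.imwrite("pics/g.png",np.hstack([cv2.resize(a,(400,300)),cv2.resize(b,(400,300))]))
E
```

```text
[ 0.517  -0.1071  0.3002] 15.05
scene dimmer 0.47 [294.6 166.1  62.1 140.6] [0.2118 0.1606 0.088 ]
scene inlay 0.6 [248.2 208.1  38.1  27.9] [0.0385 0.0321 0.06  ]
scene lid 0.59 [292.9 166.4  59.6 134.9] 
top dimmer 0.54 [343.  197.5   8.7   8.6] [-0.0421 -0.0308  0.088 ]
top dimmer 0.31 [230.2 228.5  27.   61.6] [0.2379 0.0737 0.088 ]
top pointer 0.45 [342.1 196.4  10.6  12.9] [-0.0432 -0.0394  0.055 ]
top inlay 0.88 [310.2 223.7  22.6  37.5] [0.035  0.0405 0.06  ]
top lid 0.96 [272.1 188.6  39.5 135.8] 
wrist dimmer 0.61 [232.9  88.8  27.2  16.1] [-0.0517 -0.0365  0.088 ]
wrist inlay 0.9 [162.8 161.1  68.3  92.5] [0.0362 0.0398 0.06  ]
wrist inlay 0.64 [232.3  88.2  31.   17.8] [-0.0471 -0.0391  0.06  ]
wrist lid 0.72 [ 51.  152.3 101.9 304.6] 
wrist lid 0.45 [232.8  88.6  29.5  16.4]
```

View pics/g.png

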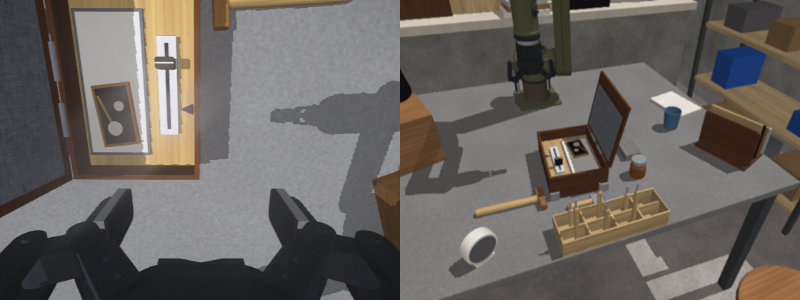

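The lid stands open on its stop. The wrist view shows the dimmer near (232,88) and the pointer near (262,152) in full-size pixels. I'll zoom in for an accurate reading.

```bash
python3 - <<'E'
import cv2
a=cv2.imread("pics/g_wrist.png")[40:200,200:300]
cv2.imwrite("pics/h.png",cv2.resize(a,None,fx=3.7,fy=3.7,interpolation=cv2.INTER_CUBIC))
E
```

```text
(no output)
```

View pics/h.png

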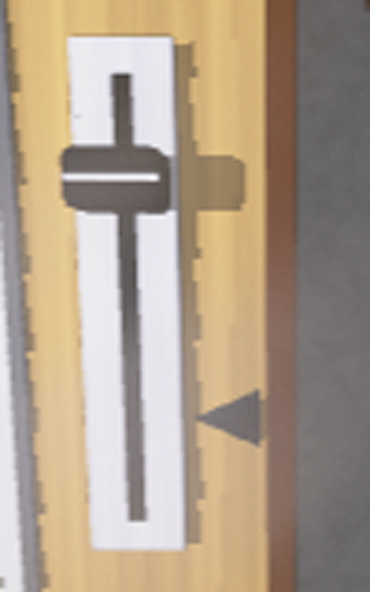

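```bash
python3 - <<'E'
from h import *
w=np.load("w.npz"); c=dict(zip(("fx","fy","cx","cy"),w["k"]),extrinsics=w["E"])
g=lambda x,y,z:to_case(ray(c,[200+x/3.7,40+y/3.7],z)[0])
print("dimmer",g(111,178,.088),"ends",g(63,178,.088),g(159,178,.088))
print("ptr",g(196,417,.06),g(196,417,.05))
print("track",g(68,36,.06),g(172,36,.06),g(93,550,.06),g(184,548,.06))
E
```

```text
dimmer [-0.0488 -0.0372  0.088 ] ends [-0.0358 -0.0371  0.088 ] [-0.0618 -0.0372  0.088 ]
ptr [-0.0678  0.0301  0.06  ] [-0.067   0.0312  0.05  ]
track [-0.0341 -0.077   0.06  ] [-0.0636 -0.077   0.06  ] [-0.034   0.0722  0.06  ] [-0.063   0.0715  0.06  ]
```

The track sides measure 29–30 × 149 mm, which matches. The dimmer-to-pointer distance is about 68 mm along case +y. Next I grip, slide, release and check.

```bash
cat > slide.py <<'E'
from h import *
import sys
x,y0,y1=map(float,sys.argv[1:4])
M=lambda s:R.from_matrix(np.c_[np.cross(s*ey,-ez),s*ey,-ez]).as_rotvec()
c=[(np.abs(q-get_state()["joint_pos"]).max(),s) for s in(1,-1) if (q:=inverse_kinematics(cw(x,y0,.16),M(s))) is not None]
o=M(min(c)[1]); print(c)
if len(sys.argv)<=4: move_pose(cw(x,y0,.20),o)
hit=move_l(cw(x,y0,.073),o,speed=.1,until_force=12); print("hit",hit)
if hit: sys.exit(move_l(cw(x,y0,.2),o))
clamp(20); s=get_state(); print("w",s["width"],to_case(s["tcp_pos"]))
move_l(cw(x,y1,.073),o,speed=.05); s=get_state(); print(s["width"],s["contact_force"],to_case(s["tcp_pos"]))
let_go(); wait(.2)
move_l(cw(x,y1,.2),o,speed=.2)
move_pose(cw(-.10,.06,.30),rv(np.pi/2,1)); wait(.2)
w=camera_params("wrist"); np.savez("w.npz",E=w["extrinsics"],k=[w[k] for k in("fx","fy","cx","cy")])
i=get_image("wrist"); cv2.imwrite("pics/i_wrist.png",i[:,:,::-1])
cv2.imwrite("pics/i.png",cv2.resize(i[40:200,200:300,::-1],None,fx=3.7,fy=3.7,interpolation=cv2.INTER_CUBIC))
print(get_state()["time_s"])
E
python3 slide.py -.049 -.0372 .0306
```

```text
[(np.float64(1.4586839980865483), -1)]
hit False
w 0.015252961685693402 [-0.049  -0.0373  0.0732]
0.015505941084728636 [-0.0126  3.0272  6.0174] [-0.0489  0.0308  0.0731]
23.9
```

View pics/i.png

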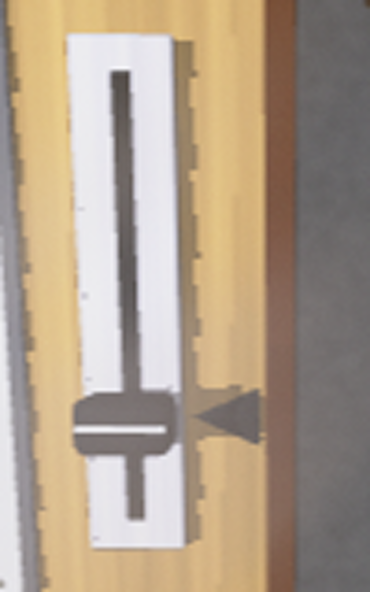

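The line is at crop (119,429) and the pointer tip at (194,415). The grip top is higher than the pointer, so the line's row needs a parallax correction.

```bash
python3 - <<'E'
from h import *
w=np.load("w.npz"); c=dict(zip(("fx","fy","cx","cy"),w["k"]),extrinsics=w["E"])
g=lambda x,y,z:to_case(ray(c,[200+x/3.7,40+y/3.7],z)[0])
print("dimmer",g(119,429,.088),"ptr",g(194,415,.06),g(194,415,.05))
# second view: camera almost straight above the pointer, to kill the parallax
E=w["E"]; off=to_case(E[:3,3])-np.array([-.10,.06,.30]); print("cam offset",off,"axis",-E[:3,2])
q=cw(-.055-off[0]*0,.03-off[1],.30); o=rv(np.pi/2,1)
print(inverse_kinematics(q,o))
x,y,z=to_case(q); move_pose(cw(-.10,y,.30),o); wait(.2)
c=camera_params("wrist"); np.savez("w2.npz",E=c["extrinsics"],k=[c[k] for k in("fx","fy","cx","cy")])
i=get_image("wrist"); P=proj(c,[cw(-.055,.03,.07)])[0]; print("expect",P, to_case(c["extrinsics"][:3,3]))
x0,y0=int(P[0])-50,int(P[1])-40; print(x0,y0)
cv2.imwrite("pics/j.png",cv2.resize(i[y0:y0+80,x0:x0+100,::-1],None,fx=7,fy=7,interpolation=cv2.INTER_CUBIC))
for t in("lid","dimmer"): print(t,[(round(r["confidence"],2),r["bbox"]) for r in regions_of("wrist",t)[:2]])
E
```

```text
dimmer [-0.0484  0.0308  0.088 ] ptr [-0.0674  0.0299  0.06  ] [-0.0665  0.0311  0.05  ]
cam offset [-0.0006 -0.072   0.1328] axis [-0.2819  0.0267 -0.9591]
[-0.2105  0.1311  1.589   0.      1.4215  1.4487]
expect [238.9177 115.253 ] [-0.1009  0.0293  0.4337]
188 75
lid [(0.96, [48.0, 126.9, 95.1, 251.4]), (0.43, [262.9, 117.2, 14.1, 15.5])]
dimmer [(0.71, [233.2, 114.8, 29.5, 15.9])]
```

View pics/j.png

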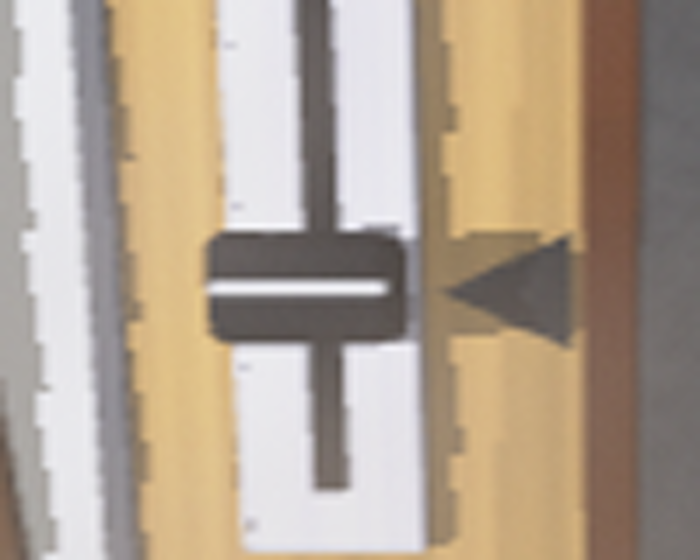

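From right above, the line (row 288) and the pointer tip (row 291) differ by under half a pixel, or about 1 mm at most. The lid is still open and the gripper is clear, so I'm handing in.

```bash
python3 -c "
from workcell import *
print(job_done(), get_state()['time_s'])"
```

```text
the job is handed in; nothing more can be done
the job is handed in; nothing more can be done
```

The job is handed in, with no verdict shown: the lid rests open on its stop, the dimmer's line is within about 1 mm of the pointer and released, and nothing else was knowingly touched.

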